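# Clear a run vial from the sampler carousel and index the next one under the needle

## Task

Clear the run sample from the headspace sampler: with the jog knob, which moves the carousel one pocket a click, click the carousel round until the vial with the wide screw cap stands at the loading gap in the front of the rim, then lift it straight out there and stand it upright on the free part of the steel tray, and let go. Then click the carousel on with the knob until the short vial stands right under the needle, and take the hand away. Turn the carousel by the knob only, and leave every other vial and the things on the bench standing as they are.

Things in the scene. Friction and masses are not known exactly. Their poses are not given: they have to be found in the camera images.
- carousel_axis (a point): Point on the upright axis of the sampler's carousel, level with its top face, 82 mm above the table. The carousel is a black disc, 208 mm across, with ten round pockets 36 degrees apart on a circle of 80 mm radius; a hub rises 16 mm above it in the middle. This frame is the white sampler's own: -x points to its front (loading gap and knob), y to its left, z up.
- carousel: The carousel disc; origin on its axis, 57 mm above the table; turns with the knob about its z axis. Pockets are 25.6 mm wide and 20 mm deep. Round it runs a fixed white rim, 5 mm above its top face, open only at the front. A fixed steel hold-down hoop (5 mm rod, 87 mm radius, 144 to 149 mm above the table) runs over the caps, open for 58 degrees each side of the gap.
- gap (a point): The loading gap: 70 degree wide opening of the rim at the front of the carousel, where no hoop is overhead. The point is where the middle (38 mm up) of a 76 mm vial comes when its pocket is at the gap: 80 mm in front of the carousel axis, 18 mm above the carousel's top face, 100 mm above the table. Frame directions as carousel_axis.
- needle (a point): Tip of the sampler's fixed needle, 152 mm above the table, over the 80 mm pocket circle at the back left of the carousel, under the arm of a slim white tower (head's underside 184 mm above the table, tower 274 mm tall). It is four pockets on from the loading gap, clockwise seen from above.
- knob (a joint): Angle of the jog knob, rad, positive counter-clockwise seen facing it; 0 at the start. 20 click stops a turn, one each 0.314 rad, at 0, +-0.314, +-0.628 .. (two turns free each way). Each click turns the carousel one pocket (36 degrees), counter-clockwise seen from above for a counter-clockwise knob. Needs about 0.15 N m; let go between stops it swings to the nearest one in under a second.
- knob_grip (a point): The jog knob: black, fluted, 38 mm diameter, 29 mm tall, at the sampler's front right, on a panel sloping at 35 degrees. The point is on the knob's axis, 22 mm above the panel, 10 mm below the knob's face. Its z axis is the knob's axis, pointing out of the panel: 35 degrees from vertical, leaning to the sampler's front. Panel clear for 55 mm round the axis; behind it the housing is 111 mm tall.
- screw_vial_mid (a point): The vial to be cleared: clear glass, 23 mm diameter, 76 mm tall in all, told by its wide, ribbed screw cap: 28 mm across, 58 to 76 mm above the foot, the place to grip it. The point is on its axis, 38 mm above its foot; 20 mm of its foot stand in the pocket, 56 mm above the carousel. Moves easily if bumped; about 30 g.
- short_vial_mid (a point): The vial to run next: the only short vial in the carousel: clear glass, 23 mm diameter, narrow neck, crimped cap 20 mm wide, 46 mm tall in all. The point is on its axis, 23 mm above its foot.
- tray_free (a point): A fixed stainless steel tray, inside 214 x 144 mm, rim 18 mm and floor 3 mm above the table. The point is on the floor in the middle of its free near part; x runs along the tray away from the robot, z up. From here the floor reaches from -62 to +152 mm in x and 72 mm to either side in y; one cleared vial stands at its far end, 105 to 130 mm along x.
- crimp1_mid (a point): A headspace vial: clear glass, 23 mm diameter, narrow neck, flat crimped cap 20 mm wide; 76 mm tall in all. The point is on its axis, 38 mm above its foot. Stands in the carousel and stays in it.
- crimp2_mid (a point): A headspace vial: clear glass, 23 mm diameter, narrow neck, flat crimped cap 20 mm wide; 76 mm tall in all. The point is on its axis, 38 mm above its foot. Stands in the carousel and stays in it.
- crimp3_mid (a point): A headspace vial: clear glass, 23 mm diameter, narrow neck, flat crimped cap 20 mm wide; 76 mm tall in all. The point is on its axis, 38 mm above its foot. Stands in the carousel and stays in it.
- crimp4_mid (a point): A headspace vial: clear glass, 23 mm diameter, narrow neck, flat crimped cap 20 mm wide; 76 mm tall in all. The point is on its axis, 38 mm above its foot. Stands in the carousel and stays in it.
- spent_mid (a point): A headspace vial: clear glass, 23 mm diameter, narrow neck, flat crimped cap 20 mm wide; 76 mm tall in all. The point is on its axis, 38 mm above its foot. Already cleared; stands at the far end of the tray.
- solvent: Amber glass solvent bottle with white cap, 72 mm diameter, 170 mm tall, on the bench; origin at the centre of its underside.
- beaker: Empty glass beaker, 68 mm across the rim, 85 mm tall; origin at the centre of its underside.
- crimper: Hand crimper lying on the bench, 165 mm long, 60 mm wide, 22 mm high; black handles to -x, steel head to +x; origin on the bench, near its middle.

How it is judged:
By the outcome, as a careful person would: the job done as asked, in the order asked, and still so for the second after the job is handed in, with the robot touching nothing.
It also fails if it takes over 64 s, if anything falls off the work surface, if the arm or the gripper's body presses on something with over 40 N, if the wrist force passes 120 N, or if a joint passes its speed limit or range.

## Robot

A 6-joint arm with a two-finger parallel gripper is mounted at the origin on the work surface. World frame = base frame: x ahead of the robot, y to its left, z up, the work surface at z = 0. Lengths are in m, angles in rad, forces in N, time in s.
With the tool pointing down it reaches from about 0.375 to 0.9 m from the base axis. Payload 3.1 kg.
Tool frame: the origin (TCP) lies at the centre of the arm's flange, where the gripper is bolted on; the fingertips stand 173 mm ahead of it and the grasp point (between the pads) lies 155 mm ahead of it; z points along the fingers, x is the direction in which the jaws open and shut, and the axes are right-handed (so a half turn about z gives the same grasp; the last joint's range is limited). The gripper opens to 85 mm and grips with 20 to 120 N. Pads are 22 mm wide; open, the fingers measure 114 mm over their backs; the gripper's body (76 mm by 85 mm) begins 54 mm behind the grasp point. The pads swing forward as they close: fully open they stand 13 mm farther back than shut.
Start: joints at [-1.298, 0.527, 1.433, -0, 1.181, -0.178], TCP at [0.273, -0.562, 0.405] pointing down, gripper open.
Joint ranges: [-3.08, 3.08], [-0.75, 2.2], [0.22, 2.44], [-1.43, 4.57], [0, 2.65], [-2.85, 2.85]. Speed limits (rad/s): [2.79, 2.79, 3.14, 3.14, 3.14, 3.14].

## Interface

Orientations are given as a unit quaternion [x, y, z, w].
In Python, from station import manip gives the robot as it stands.
- The arm moves only by the shell command python3 -m jog 'ROWS' [OPENING] [FORCE]. ROWS is JSON, a list that holds one entry, the list of rows, each a list of 4 numbers: the shift along the world's x, y, z in mm, then the turn about the world's z in degrees. A call has exactly 8 rows; each row shifts and turns the commanded pose from where the row before left it; what a row does not reach is not made up. A row lasts 1/8 s, in which the tool goes at most 62.5 mm and 10.7 degrees, less where a joint would pass 70% of its speed; a pose out of reach is approached as far as the arm can. A call is refused whole if a number of a shift passes 62.5 or a number of a turn 10.7, either way. A call with a gripper value outside its range is refused whole. OPENING is the opening in per cent of the stroke, from 0 (shut) to 100 (fully open), set as the call begins (- or left out, the last holds). The fingers move at their own pace and stop on an object; FORCE is the grip in N (left out, the last holds). Time passes only in rows, so rows that do not move let the fingers close, or fill a call up. It gives the time, the measured TCP pose, the force and the opening at its end, in the units of the state.
- manip.sense(): the state, without advancing time (a new reading comes with each control period).
- manip.snapshot(name): name is "scene" or "top" or "wrist"; returns the picture (384x512x3 uint8, red, green, blue); there is no depth.
- manip.camera_info(name): a dict with "fx", "fy", "cx", "cy" (pixels), "R" (3x3) and "t" (3): a world point X has camera coordinates R X + t. Camera axes: x right, y down, z forward; pixel columns grow to the right and rows downward; lengths in m; the calibration is good to about 2 mm. A picture is of the moment at which its call begins: read the wrist's pose just before it. camera_info takes no time and is no camera call; for the wrist camera it gives the pose at the moment of the call.
- manip.sign_off(): hands the job in, once; it reports no verdict.
The state is a dict: "t": time; "q": joint angles; "qd": joint speeds; "tau": joint torques, N m; "tcp_pos": TCP position; "tool_rot": TCP orientation; "force": force on the tool from outside, world axes, zero at the start; "ft_torque": the same for the moment, N m; "finger_gap": opening from 0.0 (shut) to 1.0 (fully open).
Only numpy, scipy, OpenCV 4.12 (cv2) and the standard library are available. Lean on these libraries where they do the work, as an engineer would, in place of code of your own. Each camera call takes 0.05 s, during which the arm holds its last target. There are 200 camera calls.

## Working session

There is one attempt and no reset: what is moved stays moved. The work goes in short steps, Python scripts to look and compute and a shell command to move; the robot and the scene stay as the last step left them, time stands still between calls to the robot, and variables do not carry over. Pictures are saved under pics/ and viewed, about 8 in all and at most 12, crops included, and the job is handed in when it is done.

```bash
mkdir -p pics; ls
python3 - <<'E'
from station import manip
import cv2, numpy as np
s=manip.sense();print(s['t'],s['tcp_pos'],s['tool_rot'],s['finger_gap'])
a=manip.snapshot("scene");b=manip.snapshot("top");
np.save('pics/a.npy',a);np.save('pics/b.npy',b)
cv2.imwrite('pics/scene.png',cv2.resize(a[:,:,::-1],(800,600),interpolation=cv2.INTER_CUBIC))
cv2.imwrite('pics/top.png',cv2.resize(b[:,:,::-1],(800,600),interpolation=cv2.INTER_CUBIC))
for n in("scene","top","wrist"):print(n,manip.camera_info(n))
E
```

```text
pics
0.0 [ 0.27279389 -0.5619522   0.40375735] [ 8.47515309e-01 -5.30769881e-01 -7.79512354e-04 -7.25597667e-04] 0.9968114002404168
scene {'fx': 369.57992095374516, 'fy': 369.57992095374516, 'cx': 257.5463323686245, 'cy': 194.83751438488105, 'R': array([[ 0.61106304,  0.7915811 , -0.00115433],
       [ 0.48664248, -0.37681423, -0.78815616],
       [-0.62432449,  0.48105135, -0.61547423]]), 't': array([-0.36865835, -0.15424044,  1.31203943])}
top {'fx': 373.6940641213035, 'fy': 373.6940641213035, 'cx': 255.26579940774022, 'cy': 188.206094013082, 'R': array([[ 0.01176186, -0.99988567,  0.00950315],
       [-0.99687193, -0.01246816, -0.07804425],
       [ 0.07815381, -0.00855548, -0.9969046 ]]), 't': array([0.02845577, 0.55806341, 1.11448543])}
wrist {'fx': 275.2580318578017, 'fy': 275.2580318578017, 'cx': 257.8662384641367, 'cy': 189.3706654485188, 'R': array([[ 0.43661001, -0.89964807, -0.00224824],
       [-0.851213  , -0.41391025,  0.32266814],
       [-0.29121834, -0.13896641, -0.94650949]]), 't': array([-0.62527285, -0.04211669,  0.38174268])}
```

View pics/scene.png

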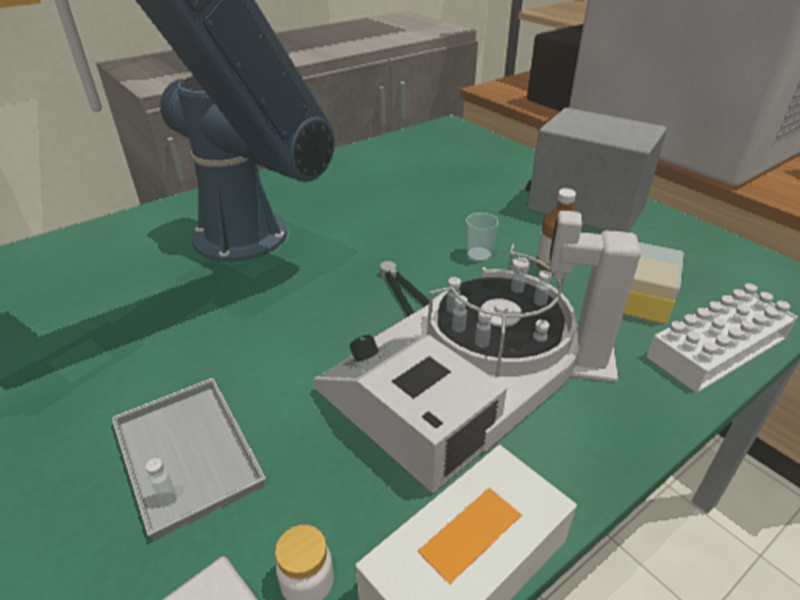

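View pics/top.png

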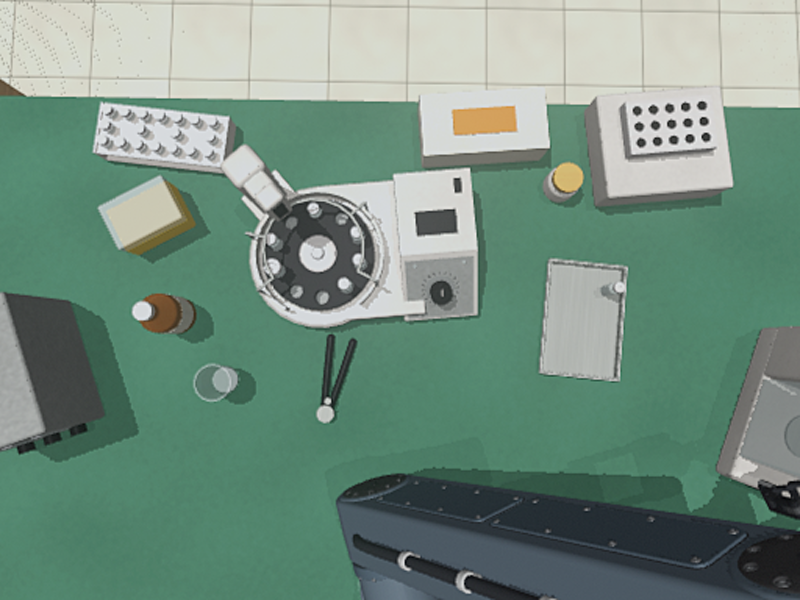

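The scene view shows the sampler at centre right, with the tray at left. In the top view (800x600) the carousel is near (318,252), the knob near (440,292), the needle head near (285,205) and the tray near (585,320). The sampler's front therefore faces the robot and its yaw is about 0.

```bash
cat > h.py <<'E'
from station import manip
import cv2, numpy as np
def ray(n,u,v,z,ci=None):
    c=ci or manip.camera_info(n); R=c['R'];t=c['t']; o=-R.T@t
    d=R.T@np.array([(u-c['cx'])/c['fx'],(v-c['cy'])/c['fy'],1]); return o+d*(z-o[2])/d[2]
def proj(n,X,ci=None):
    c=ci or manip.camera_info(n); p=c['R']@np.array(X)+c['t']
    return np.array([c['fx']*p[0]/p[2]+c['cx'],c['fy']*p[1]/p[2]+c['cy']])
E
python3 - <<'E'
from h import *
a=np.load('pics/a.npy')[:,:,::-1];b=np.load('pics/b.npy')[:,:,::-1]
A=cv2.resize(a[150:245,260:385],(800,600),interpolation=cv2.INTER_CUBIC)
B=cv2.resize(b[100:220,155:315],(800,600),interpolation=cv2.INTER_CUBIC)
cv2.imwrite('pics/A.png',A);cv2.imwrite('pics/B.png',B)
print(ray('top',318*.64,252*.64,.098),ray('top',440*.64,292*.64,.09))
E
```

```text
[0.62675921 0.18414043 0.098     ] [ 0.557066   -0.03944821  0.09      ]
```

View pics/A.png

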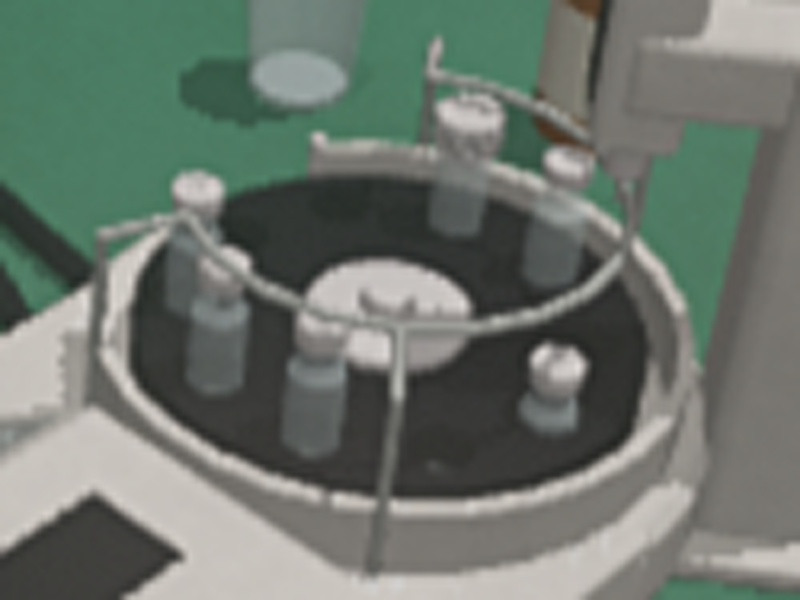

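View pics/B.png

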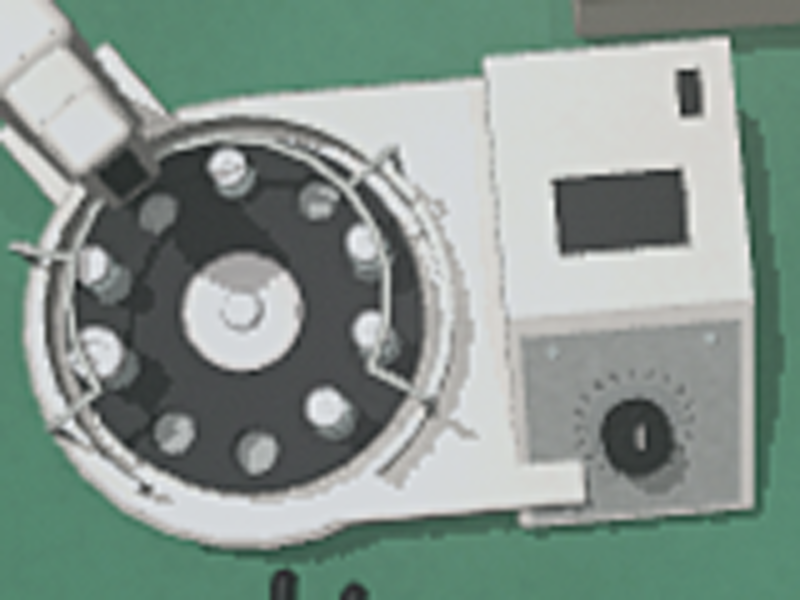

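The crops show the pockets, counted clockwise from the gap. The screw-cap vial (wide cap, B (103,350)) is in slot 2. There are crimped vials in slots 3, 7, 8 and 9, and the short vial is in slot 5 (B (226,165)). Slots 0, 1, 4 and 6 are empty. So the plan is +2 clicks, remove the vial, then -1 click.

Run:
```python
from h import *
from scipy.optimize import least_squares
obs={2:(103,350,.138),3:(97,264,.138),7:(363,243,.138),8:(372,330,.138),9:(325,406,.138),5:(226,165,.108)}
W={k:ray('top',155+u/5,100+v/5,z) for k,(u,v,z) in obs.items()}
def f(p):
    r=[]
    for k,w in W.items():
        a=np.pi+p[2]-k*np.pi/5
        r+=[w[0]-p[0]-.08*np.cos(a),w[1]-p[1]-.08*np.sin(a)]
    return np.array(r)
s=least_squares(f,[.627,.184,0]);print('axis',s.x[:2],'yaw',np.degrees(s.x[2]));print((s.fun*1e3).round(1))
print('hub',ray('top',155+242/5,100+310/5,.098))
p=s.x;print('gap',p[0]-.08*np.cos(p[2]),p[1]-.08*np.sin(p[2]))
a=np.load('pics/a.npy');b=np.load('pics/b.npy')
def blob(im,x0,x1,y0,y1,th):
    m=(im[y0:y1,x0:x1].max(2)<th).astype(np.uint8);n,l,st,c=cv2.connectedComponentsWithStats(m)
    i=1+st[1:,4].argmax();print(st[i]+[x0,y0,0,0,0],c[i]+[x0,y0]);return c[i]+[x0,y0]
ka=blob(a,215,250,205,240,75);kb=blob(b,265,300,170,205,75)
ci=[manip.camera_info(n) for n in('scene','top')]
P=[c['R'].T@np.eye(3) for c in ci]
M=[np.array([[c['fx'],0,c['cx']],[0,c['fy'],c['cy']],[0,0,1]])@np.c_[c['R'],c['t']] for c in ci]
X=cv2.triangulatePoints(M[0],M[1],ka,kb);print('knob',(X[:3]/X[3]).ravel())
# tray
m=cv2.inRange(cv2.cvtColor(b,cv2.COLOR_RGB2HSV),(0,0,90),(180,45,255))
roi=m[160:250,335:410];n,l,st,c=cv2.connectedComponentsWithStats(roi);i=1+st[1:,4].argmax()
cn=cv2.findContours((l==i).astype(np.uint8),0,2)[0][0];box=cv2.boxPoints(cv2.minAreaRect(cn))+[335,160]
for q in box:print('tray',q,ray('top',*q,.018))
print('spent',ray('top',620*.64,287*.64,.079))
```

```text
axis [0.62621706 0.18452326] yaw 5.495001925882375
[ 1.4 -3.4 -0.4 -3.5 -1.3  2.4 -0.2  1.4  0.2  1.2  0.2  1.9]
hub [0.62468713 0.184435   0.098     ]
gap 0.5465846952497241 0.17686254920766684
[224 215  18  16 203] [232.31527094 222.53694581]
[275 180  15  15 158] [281.85443038 187.05063291]
knob [ 0.55704835 -0.04094081  0.08285836]
tray [344.04827881 239.42069244] [ 0.4059561  -0.23515793  0.018     ]
tray [350.28965759 164.52414131] [ 0.63460727 -0.25593793  0.018     ]
tray [402.17931366 168.84828186] [ 0.62330159 -0.41573145  0.018     ]
tray [395.93793488 243.7448349 ] [ 0.39473342 -0.3924304   0.018     ]
spent [ 0.5714794  -0.37452014  0.079     ]
```

```bash
R='[18,32.5,-2.5,-2]'; python3 -m jog '[[[18,32.5,-2.5,-2],[18,32.5,-2.5,-2],[18,32.5,-2.5,-2],[18,32.5,-2.5,-2],[18,32.5,-2.5,-2],[18,32.5,-2.5,-2],[18,32.5,-2.5,-2],[18,32.5,-2.5,-2]]]' 70 40
python3 -m jog '[[[18,32.5,-2.5,-2],[18,32.5,-2.5,-2],[18,32.5,-2.5,-2],[18,32.5,-2.5,-2],[18,32.5,-2.5,-2],[18,32.5,-2.5,-2],[18,32.5,-2.5,-2],[18,32.5,-2.5,-2]]]'
python3 - <<'E'
from h import *
c=manip.camera_info('wrist');a=manip.snapshot('wrist');np.save('pics/w1.npy',a);np.save('pics/w1c.npy',c)
s=manip.sense();print(s['t'],s['tcp_pos'],s['force'],s['finger_gap'])
for p in [(.557,-.041,.083)]:print(proj('wrist',p,c))
cv2.imwrite('pics/w1.png',cv2.resize(a[:,:,::-1],(800,600)))
E
```

```text
t: 1.1
tcp_pos: [0.4172, -0.3011, 0.3843]
tool_rot: [0.765, -0.644, -0.0, -0.0]
force: [1.2, 0.0, 0.0]
finger_gap: 0.701
t: 2.1
tcp_pos: [0.5613, -0.0411, 0.3643]
tool_rot: [-0.668, 0.744, 0.0, -0.0]
force: [0.8, -0.3, -0.4]
finger_gap: 0.698
2.15 [ 0.56267952 -0.03790067  0.36413257] [2.31032509 1.76619616 0.09103382] 0.6998273711393599
[257.03747058 191.67611658]
```

View pics/w1.png

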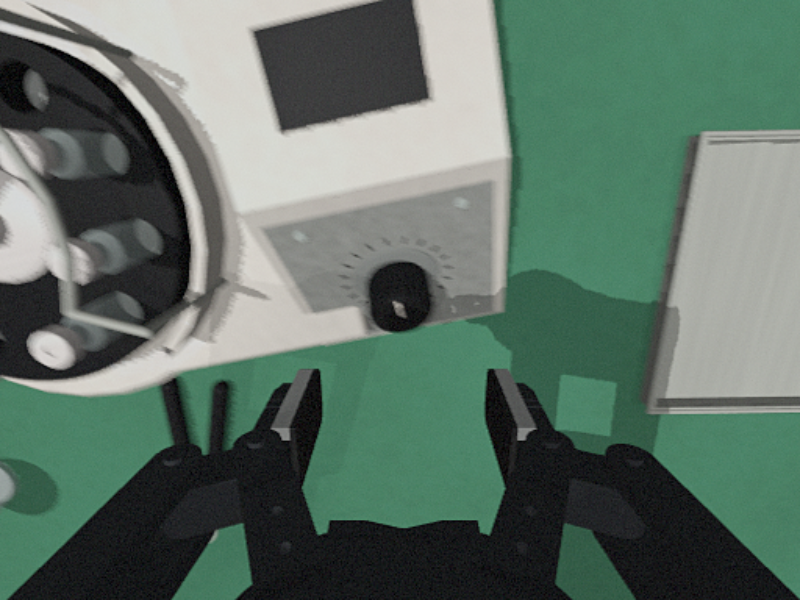

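The wrist view shows the knob at (400,297), within about 2 px of the predicted (402,300), so the knob point holds. Next I descend and grip.

```bash
python3 -m jog '[[[-3,1,-31,0],[-4,0,-31,0],[0,0,-31,0],[0,0,-21,0],[0,0,-10,0],[0,0,0,0],[0,0,0,0],[0,0,0,0]]]' 70 40
python3 -m jog '[[[0,0,0,0],[0,0,0,0],[0,0,0,0],[0,0,0,0],[0,0,0,0],[0,0,0,0],[0,0,0,0],[0,0,0,0]]]' 0 40
```

```text
t: 3.15
tcp_pos: [0.5542, -0.0413, 0.2416]
tool_rot: [-0.668, 0.744, -0.001, 0.001]
force: [0.9, 0.5, 0.8]
finger_gap: 0.696
t: 4.15
tcp_pos: [0.5541, -0.0402, 0.242]
tool_rot: [-0.669, 0.744, 0.0, 0.001]
force: [0.9, 4.3, 6.2]
finger_gap: 0.446
```

The gap reads 37.9 mm, which matches the 38 mm knob. Now I twist one click.

```bash
python3 -m jog '[[[0,0,0,6],[0,0,0,6],[0,0,0,6],[0,0,0,6],[0,0,0,0],[0,0,0,0],[0,0,0,0],[0,0,0,0]]]'
python3 - <<'E'
from h import *
s=manip.sense();print(s['force'],s['ft_torque'],s['finger_gap'])
a=manip.snapshot('scene')
cv2.imwrite('pics/s2.png',cv2.resize(a[150:245,260:385,::-1],(600,456),interpolation=cv2.INTER_CUBIC))
E
```

```text
t: 5.15
tcp_pos: [0.5547, -0.041, 0.2418]
tool_rot: [0.808, -0.59, 0.002, -0.001]
force: [0.1, 4.2, 6.3]
finger_gap: 0.435
[0.13862102 4.18814544 6.25201758] [-0.51504255 -0.51742482 -0.85693076] 0.4354206659214368
```

View pics/s2.png

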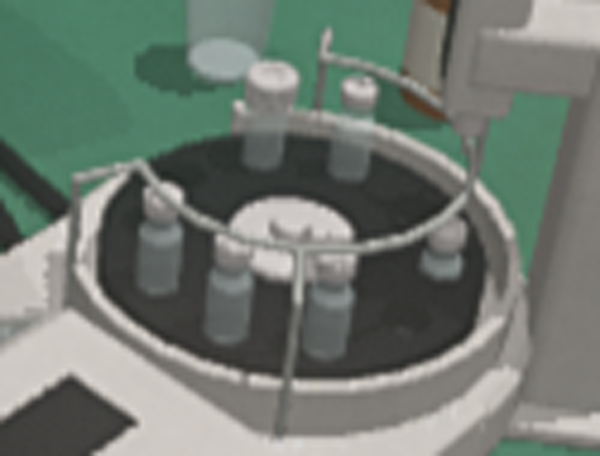

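The crop shows the carousel one pocket on, with the screw vial at (272,110) clear of the hoop and the short vial near the needle. Now the second click.

```bash
python3 -m jog '[[[0,0,0,0],[0,0,0,0],[0,0,0,0],[0,0,0,-6],[0,0,0,-6],[0,0,0,-6],[0,0,0,-6],[0,0,0,0]]]' 70
python3 -m jog '[[[0,0,0,0],[0,0,0,0],[0,0,0,0],[0,0,0,0],[0,0,0,0],[0,0,0,0],[0,0,0,0],[0,0,0,0]]]' 0 40
python3 -m jog '[[[0,0,0,6],[0,0,0,6],[0,0,0,6],[0,0,0,6],[0,0,0,0],[0,0,0,0],[0,0,0,0],[0,0,0,0]]]'
python3 -m jog '[[[0,0,0,0],[0,0,0,0],[0,0,0,0],[0,0,0,0],[0,0,31,0],[0,0,31,0],[0,0,31,0],[0,0,31,0]]]' 70
```

```text
t: 6.2
tcp_pos: [0.5538, -0.0414, 0.2405]
tool_rot: [-0.669, 0.743, 0.0, -0.0]
force: [0.4, 0.4, 0.6]
finger_gap: 0.699
t: 7.2
tcp_pos: [0.5538, -0.0402, 0.2412]
tool_rot: [-0.669, 0.743, 0.001, 0.001]
force: [0.5, 5.5, 4.7]
finger_gap: 0.444
t: 8.2
tcp_pos: [0.5547, -0.0412, 0.241]
tool_rot: [0.808, -0.59, 0.001, -0.001]
force: [3.5, 4.7, -0.7]
finger_gap: 0.429
t: 9.2
tcp_pos: [0.5536, -0.0413, 0.3657]
tool_rot: [0.808, -0.589, -0.0, 0.0]
force: [0.9, -0.8, 0.7]
finger_gap: 0.704
```

Run:
```python
from h import *
a=manip.snapshot('scene');b=manip.snapshot('top');np.save('pics/a3.npy',a);np.save('pics/b3.npy',b)
g=(.5466,.1769,.138)
print(proj('scene',g),proj('top',g))
A=cv2.resize(a[150:240,270:370,::-1],(400,360),interpolation=cv2.INTER_CUBIC)
B=cv2.resize(b[130:220,155:255,::-1],(400,360),interpolation=cv2.INTER_CUBIC)
cv2.imwrite('pics/AB3.png',np.hstack([A,B]))
```

```text
[297.59720065 170.60388995] [203.6287572  188.27858178]
```

View pics/AB3.png

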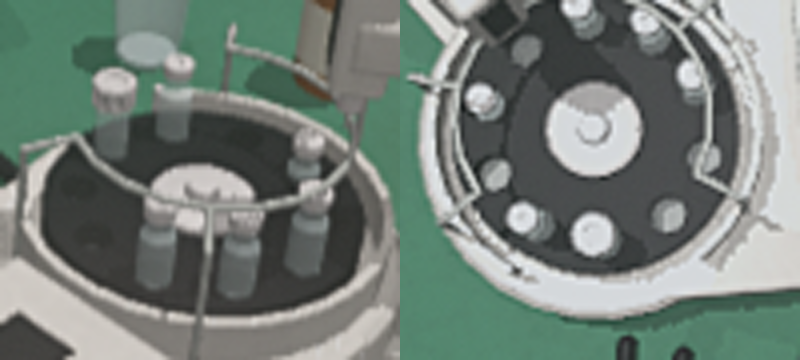

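The screw cap is at the gap, top-view px (203.2,188.5) against a predicted (203.6,188.3). I move over it and look with the wrist camera.

```bash
python3 -m jog '[[[-1,27,0,9.7],[-1,27,0,9.7],[-1,27,0,9.7],[-1,27,0,9.7],[-1,27,0,9.7],[-1,28,0,9.7],[-1,28,0,9.7],[-1,28,0,9.7]]]' 60
python3 -m jog '[[[0,0,0,0],[0,0,0,0],[0,0,0,0],[0,0,0,0],[0,0,0,0],[0,0,0,0],[0,0,0,0],[0,0,0,0]]]'
python3 - <<'E'
from h import *
c=manip.camera_info('wrist');a=manip.snapshot('wrist');np.save('pics/w2.npy',a);np.save('pics/w2c.npy',c,allow_pickle=True)
g=(.546,.178,.138);p=proj('wrist',g,c);print(p,proj('wrist',(.546,.178,.062),c))
x0,y0=int(p[0])-100,max(0,int(p[1])-90)
print(x0,y0);cv2.imwrite('pics/w2.png',cv2.resize(a[y0:y0+150,x0:x0+200,::-1],(800,600),interpolation=cv2.INTER_CUBIC))
E
```

```text
t: 10.3
tcp_pos: [0.5454, 0.1785, 0.3636]
tool_rot: [0.999, 0.051, -0.001, 0.0]
force: [-1.2, -0.7, -0.2]
finger_gap: 0.601
t: 11.3
tcp_pos: [0.5459, 0.1778, 0.3647]
tool_rot: [0.999, 0.048, -0.0, 0.0]
force: [0.4, -0.2, 0.1]
finger_gap: 0.594
[257.42393914 207.38194887] [257.52954383 179.05576852]
157 117
```

View pics/w2.png

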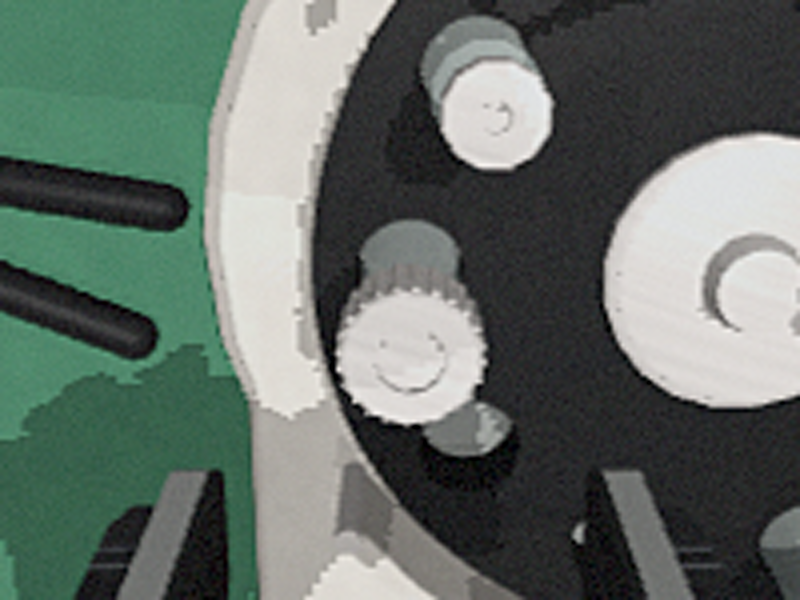

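The wrist crop shows the ribbed cap centred at (412,357), which is px (260,206.2). That puts it about 2 mm further in x and 1 mm in y than predicted. The jaw sides are clear of the neighbours.

```bash
python3 -m jog '[[[2,1,-10,0],[0,0,-16,0],[0,0,-16,0],[0,0,-16,0],[0,0,-16,0],[0,0,-10,0],[0,0,0,0],[0,0,0,0]]]' 60
python3 -m jog '[[[0,0,0,0],[0,0,0,0],[0,0,0,0],[0,0,0,0],[0,0,0,0],[0,0,0,0],[0,0,0,0],[0,0,0,0]]]' 0 30
```

```text
t: 12.35
tcp_pos: [0.5481, 0.1788, 0.281]
tool_rot: [0.999, 0.048, 0.0, -0.0]
force: [0.6, 0.3, -0.5]
finger_gap: 0.6
t: 13.35
tcp_pos: [0.5481, 0.1788, 0.2814]
tool_rot: [0.999, 0.048, 0.001, -0.0]
force: [-0.4, 0.1, 5.6]
finger_gap: 0.318
```

```bash
python3 -m jog '[[[0,0,5,0],[0,0,8,0],[0,0,12,0],[0,0,15,0],[0,0,20,0],[0,0,20,0],[0,0,20,0],[0,0,10,0]]]'
python3 - <<'E'
from h import *
b=manip.snapshot('top');np.save('pics/b4.npy',b);b0=np.load('pics/b.npy')
s=manip.sense();print(s['finger_gap'],s['force'])
# tray refine: inner bright floor
hsv=cv2.cvtColor(b0,cv2.COLOR_RGB2HSV);m=cv2.inRange(hsv,(0,0,0),(180,70,255))
print(hsv[205,335:415:2,1],hsv[205,335:415:2,2])
print(hsv[155:255:3,372,1],hsv[155:255:3,372,2])
E
```

```text
t: 14.35
tcp_pos: [0.548, 0.1788, 0.3928]
tool_rot: [0.999, 0.048, 0.002, -0.0]
force: [-0.3, -0.7, -1.0]
finger_gap: 0.316
0.3162136409149444 [-0.23548221  0.58643808 -0.29148062]
[93 91 91 89 91 93 24  6  6  7  6  6  7  7  6  7  6  7  6  6  6  7  6  6
  6  4  7  6  6  6 11  6 63 94 92 94 92 93 95 92] [135 135 135 134 134 134 141 161 184 185 183 181 181 185 182 182 182 182
 181 180 184 180 181 183 183 181 183 180 182 184 140 159 129 133 133 133
 133 134 131 130]
[ 88  90  91  91  26   8   6   7   6   6   7   7   7   7   7   7   7   6
   6   4   4   6   6   7   7   4   6   6   8 122  94  95  93  95] [133 131 132 134 146 133 184 183 181 179 179 180 180 181 182 181 181 180
 180 180 181 182 181 180 181 181 181 181 170  86 136 134 134 134]
```

Held and lifted clear (foot about 0.17 m up). Next I carry it to the tray point (0.470, -0.321).

```bash
python3 -m jog '[[[-2,-15,0,0],[-5,-30,0,0],[-5,-35,0,0],[-5,-35,0,0],[-5,-35,0,0],[-5,-35,0,0],[-6,-35,0,0],[-6,-35,0,0]]]'
python3 -m jog '[[[-6,-35,0,0],[-6,-35,0,0],[-6,-35,0,0],[-6,-35,0,0],[-6,-35,0,0],[-6,-35,0,0],[-5,-25,0,0],[-4,-10,0,0]]]'
python3 -m jog '[[[0,0,-20,0],[0,0,-30,0],[0,0,-30,0],[0,0,-30,0],[0,0,-25,0],[0,0,-15,0],[0,0,-7,0],[0,0,0,0]]]'
python3 - <<'E'
from h import *
s=manip.sense();print(s['finger_gap'],s['force'])
c=manip.camera_info('wrist');a=manip.snapshot('wrist')
cv2.imwrite('pics/w3.png',cv2.resize(a[:,:,::-1],(800,600),interpolation=cv2.INTER_CUBIC))
E
```

```text
t: 15.4
tcp_pos: [0.5078, -0.078, 0.3897]
tool_rot: [0.999, 0.048, -0.001, -0.0]
force: [-0.6, 0.3, 0.2]
finger_gap: 0.313
t: 16.4
tcp_pos: [0.4627, -0.3229, 0.3896]
tool_rot: [0.999, 0.047, -0.001, -0.001]
force: [0.5, 1.0, -1.1]
finger_gap: 0.318
t: 17.4
tcp_pos: [0.4639, -0.3212, 0.2337]
tool_rot: [0.999, 0.048, -0.0, -0.0]
force: [-0.3, -0.5, -0.9]
finger_gap: 0.319
0.31933074939105033 [-0.34602937 -0.53488252 -0.85478159]
```

View pics/w3.png

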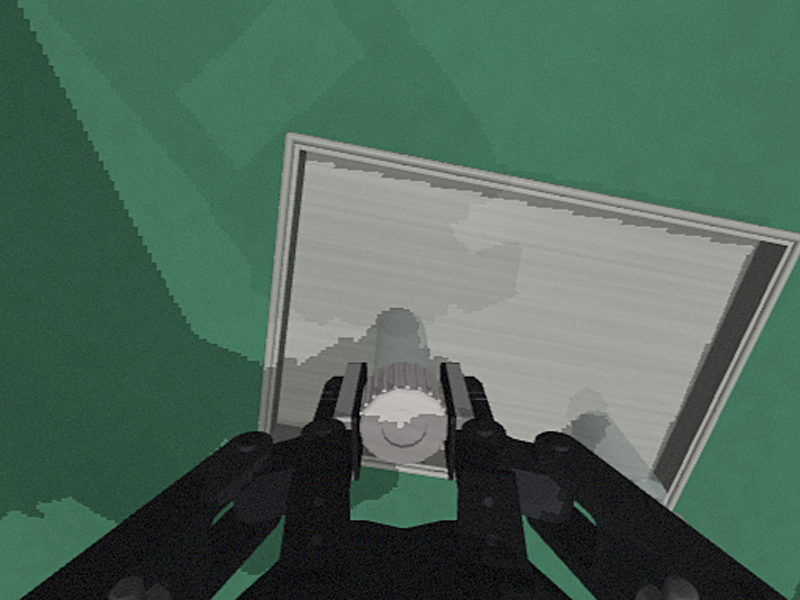

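The wrist view shows the vial upright in the jaws over the free tray floor, with the spent vial well away at the right, (620,450). Now I lower it gently.

```bash
python3 -m jog '[[[3,0,-2,0],[3,0,-3,0],[0,0,-2,0],[0,0,-1,0],[0,0,-1,0],[0,0,-1,0],[0,0,0,0],[0,0,0,0]]]'
python3 -m jog '[[[0,0,-1,0],[0,0,0,0],[0,0,-1,0],[0,0,0,0],[0,0,0,0],[0,0,0,0],[0,0,0,0],[0,0,0,0]]]'
```

```text
t: 18.45
tcp_pos: [0.4699, -0.3213, 0.2237]
tool_rot: [0.999, 0.048, 0.0, 0.0]
force: [0.1, -0.2, -0.4]
finger_gap: 0.316
t: 19.45
tcp_pos: [0.4699, -0.3214, 0.2224]
tool_rot: [0.999, 0.048, 0.0, 0.0]
force: [-1.1, 0.9, 4.6]
finger_gap: 0.321
```

Contact (Fz +4.6 N against -0.9 N carrying). Release, retreat and check.

```bash
python3 -m jog '[[[0,0,0,0],[0,0,0,0],[0,0,0,0],[0,0,0,0],[0,0,0,0],[0,0,0,0],[0,0,0,0],[0,0,0,0]]]' 60
python3 -m jog '[[[0,0,10,0],[0,0,20,0],[0,0,30,0],[0,0,30,0],[0,0,30,0],[0,0,20,0],[0,0,0,0],[0,0,0,0]]]'
python3 - <<'E'
from h import *
s=manip.sense();print(s['tcp_pos'])
a=manip.snapshot('scene')
cv2.imwrite('pics/s4.png',cv2.resize(a[120:360,60:380,::-1],(800,600),interpolation=cv2.INTER_CUBIC))
E
```

```text
t: 20.45
tcp_pos: [0.4699, -0.3213, 0.2217]
tool_rot: [0.999, 0.048, 0.0, 0.0]
force: [-0.0, -0.6, -0.7]
finger_gap: 0.601
t: 21.45
tcp_pos: [0.4696, -0.3209, 0.3613]
tool_rot: [0.999, 0.048, -0.0, -0.0]
force: [-0.0, -0.4, -0.8]
finger_gap: 0.602
[ 0.46957156 -0.32093602  0.3613011 ]
```

View pics/s4.png

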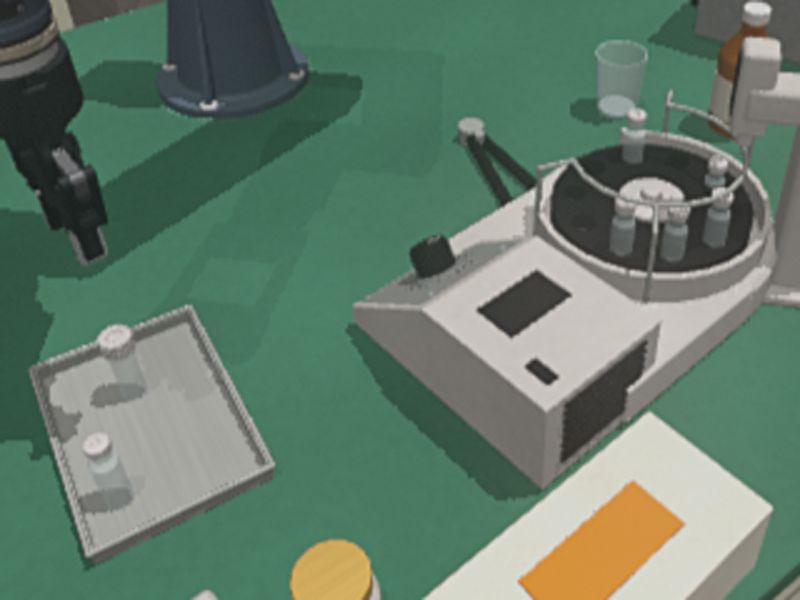

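The screw vial stands upright on the tray at (120,360), with the spent vial untouched. The short vial is one pocket before the needle. Back to the knob for one clockwise click.

```bash
python3 -m jog '[[[10.5,35,0,-9.7],[10.5,35,0,-9.7],[10.5,35,0,-9.7],[10.5,35,0,-9.7],[10.5,35,0,-9.7],[10.5,35,0,-9.7],[10.5,35,0,-9.7],[10.5,35,0,-9.7]]]' 70 40
python3 -m jog '[[[0,0,0,0],[0,0,0,0],[0,0,0,0],[0,0,0,0],[0,0,0,0],[0,0,0,0],[0,0,0,0],[0,0,0,0]]]'
```

```text
t: 22.5
tcp_pos: [0.5539, -0.04, 0.3604]
tool_rot: [0.807, -0.591, -0.001, 0.0]
force: [0.9, -0.3, 0.6]
finger_gap: 0.699
t: 23.5
tcp_pos: [0.5539, -0.0412, 0.3617]
tool_rot: [0.808, -0.589, 0.0, -0.0]
force: [0.5, -0.8, 0.3]
finger_gap: 0.702
```

```bash
python3 -m jog '[[[0,0,-30,0],[0,0,-31,0],[0,0,-30,0],[0,0,-20,0],[0,0,-10,0],[0,0,0,0],[0,0,0,0],[0,0,0,0]]]' 70 40
python3 -m jog '[[[0,0,0,0],[0,0,0,0],[0,0,0,0],[0,0,0,0],[0,0,0,0],[0,0,0,0],[0,0,0,0],[0,0,0,0]]]' 0 40
python3 -m jog '[[[0,0,0,-6],[0,0,0,-6],[0,0,0,-6],[0,0,0,-6],[0,0,0,0],[0,0,0,0],[0,0,0,0],[0,0,0,0]]]'
python3 -m jog '[[[0,0,0,0],[0,0,0,0],[0,0,0,0],[0,0,0,0],[0,0,31,0],[0,0,31,0],[0,0,31,0],[0,0,31,0]]]' 70
python3 -m jog '[[[-20,-30,0,0],[-20,-30,0,0],[-20,-30,0,0],[-20,-30,0,0],[0,0,0,0],[0,0,0,0],[0,0,0,0],[0,0,0,0]]]'
python3 - <<'E'
from h import *
a=manip.snapshot('scene');b=manip.snapshot('top')
A=cv2.resize(a[120:360,60:380,::-1],(800,600),interpolation=cv2.INTER_CUBIC)
A=cv2.resize(a[150:240,270:370,::-1],(400,360),interpolation=cv2.INTER_CUBIC)
B=cv2.resize(b[110:220,150:272,::-1],(400,360),interpolation=cv2.INTER_CUBIC)
C=cv2.resize(a[120:360,60:200,::-1],(140,240));C=cv2.resize(b[60:290,:,::-1],(535,240))
C=np.hstack([C,np.zeros((240,265,3),np.uint8)])
D=a[200:360,60:237,::-1];C[:,535:800]=cv2.resize(D,(265,240))
cv2.imwrite('pics/f.png',np.vstack([np.hstack([A,B]),C]))
E
```

```text
t: 24.5
tcp_pos: [0.5542, -0.0413, 0.2416]
tool_rot: [0.808, -0.589, 0.001, -0.0]
force: [0.5, 0.4, -0.3]
finger_gap: 0.699
t: 25.5
tcp_pos: [0.5539, -0.0409, 0.2418]
tool_rot: [0.808, -0.589, 0.0, -0.0]
force: [-1.5, 1.7, 5.6]
finger_gap: 0.446
t: 26.5
tcp_pos: [0.5529, -0.0399, 0.2426]
tool_rot: [-0.669, 0.743, 0.002, 0.0]
force: [-3.7, 3.9, 14.3]
finger_gap: 0.433
t: 27.5
tcp_pos: [0.5537, -0.0413, 0.3655]
tool_rot: [-0.668, 0.744, 0.0, -0.0]
force: [0.2, 0.0, -0.3]
finger_gap: 0.697
t: 28.5
tcp_pos: [0.4743, -0.1605, 0.3647]
tool_rot: [-0.669, 0.743, 0.0, 0.0]
force: [-0.7, -1.1, -0.3]
finger_gap: 0.702
```

View pics/f.png

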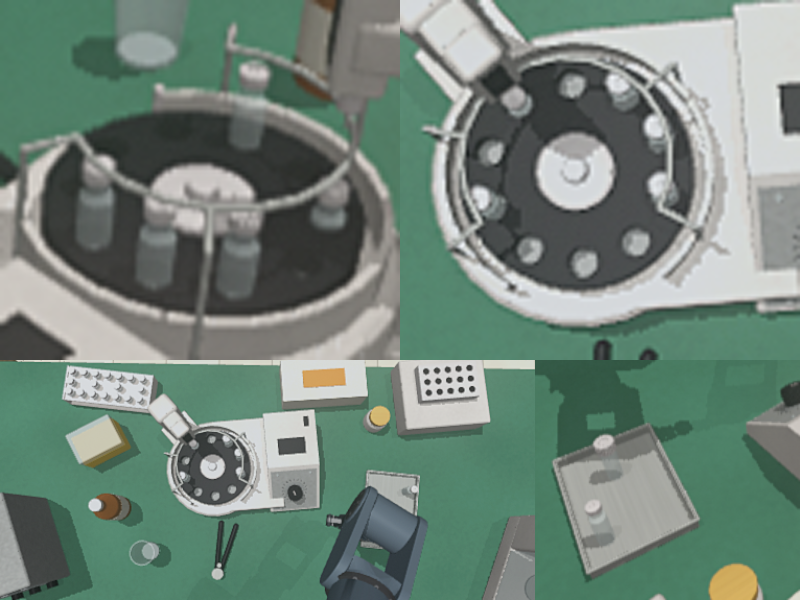

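The short vial is directly under the needle head (top crop (518,97)). The four crimped vials are in their pockets, both tray vials are upright and the arm is clear.

```bash
python3 -c "
from station import manip
manip.sign_off();print(manip.sense()['t'])"
```

```text
the job is handed in; nothing more can be done
the job is handed in; nothing more can be done
```

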